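Press a lens cell home with a trigger clamp

TASK

Use the trigger clamp to press the brass lens cell fully home in the black block: pump the trigger until the cell's flange sits flush against the block. Then press the clamp's release lever and slide the jaw all the way back to its stop, so that the block can be taken out. Leave the other things on the bench where they are.

Things in the scene. Friction and masses are not known exactly. Their poses are not given: they have to be found in the camera images.
- press_clamp: Fixed rig: 130x304x12 mm base plate, toothed steel bar in two black saddles, fixed jaw and black lens block. Origin: on the bench under the bar's centreline. +y runs along the bar in the sliding jaw's OPENING direction; grip, trigger and release lever overhang the plate on the -x side, 33 mm over bare bench; jaws and block are on the +x side. All parts move level, in its x-y plane.
- jaw (a joint): Sliding head of the clamp (black housing, jaw with round pad, pistol grip), m along +y of press_clamp: 0.080 = fully back at the stop pin on the bar; 0.004 = pad on the flange of a cell fully home; starts 0.020 to 0.040. Ratchets freely towards the block (-y); a toothed brake stops it going back unless the release lever is held pressed. Friction 4 N. Housing 62 mm along the bar, top 69 mm over bench.
- trigger (a joint): Grey trigger before the pistol grip, 11 mm thick, 37 to 59 mm above the bench. rad: 0 = sprung out (rest), 0.46 = pulled to the grip. Pivot at x +14, y jaw+4 mm of press_clamp. Pull towards the grip (+y), then let it spring fully out: a full pull draws the head about 8 mm and it slips back 3: 5 mm net a pump. 2 to 5 N idle, 10 to 13 N while pressing the cell in; stalls once the cell is home.
- trigger_push (a point): Where one finger pushes the trigger: its front (-y) face, 48 mm above the bench, 20 mm from its free end. At rest at x -95 mm, y jaw-27 mm of press_clamp; moves with head and trigger (50 mm towards the grip in a full pull, relative to the head). Pushing is enough, nothing need be gripped.
- release (a joint): Steel release lever, shorter than the trigger, between it and the bar, in front of it; 7 mm thick, 38 to 58 mm above the bench. rad: 0.22 = fully pressed (brake free); at rest 0 to 0.16 as its tooth lies on the bar; springs back. Press it in the same direction as the trigger (+y of press_clamp), about 2 N; pushing on carries the whole head back along the bar (6 to 8 N).
- release_push (a point): Where a finger presses the release lever: its front (-y) face, 48 mm above the bench, 16 mm from its free end. At rest at x -51 mm, y jaw-48 mm of press_clamp; moves with the head. The housing's side is 32 mm away towards +x; the trigger lies behind the lever (+y).
- jaw_pad (a point): Centre of the front face of the moving jaw's round pad (34 mm across), facing -y of press_clamp towards the cell, 48 mm above the bench.
- cell (a joint): Brass lens cell: sleeve of 36 mm diameter with a 47 mm flange 7.5 mm thick, part-way in the block's bore. Value in m: gap between flange and block, 0 = flush, fully home; starts 0.008 to 0.013. Tight fit: slides in under about 25 N and stays where it is left.
- cell_flange (a point): Centre of the block side of that cell's flange, on the bore axis, 48 mm above the bench.
- block_face (a point): Centre of the bore on the face of the black lens block (70 x 45 x 72 mm, top 84 mm above the bench) that the flange must meet; the face looks to +y of press_clamp, 48 mm above the bench.
- stand: Bystander: stepped brass post with a steel ball on top, 48 mm diameter, 91 mm high; origin under its centre.
- parallel: Bystander: plain steel bar 125 x 22 x 16 mm lying flat; origin under its centre.
- spare_cell: Bystander: a second brass lens cell standing on its flange (47 mm diameter, 49 mm high), not in any block; origin under its centre.
- screwdriver: Bystander: screwdriver about 180 mm long (handle 25 mm thick) lying flat beside the clamp; origin under its middle.

How it is judged:
On the way, in this order (a step that is already met when the one before it is completed fails the run):
1. the cell is pressed home with the trigger pulled: gap to the block under 1.5 mm while the trigger is drawn more than 0.05 rad (value of joint cell below 0.0015 m and value of joint trigger above 0.05 rad), for 0.1 s.
2. the jaw is slid back to within 6 mm of its stop (value of joint jaw above 0.074 m), for 0.1 s.
At the end, for the whole second after the job is handed in: The cell's flange is flush with the block (gap under 1.5 mm), the sliding jaw is back within 6 mm of its stop pin (joint above 0.074 m) and at rest, the trigger is sprung out (under 0.06 rad) (value of joint cell below 0.0015 m and value of joint jaw above 0.074 m and value of joint trigger below 0.06 rad and velocity of joint jaw between -0.01 and 0.01 m/s); the robot touches nothing.
It fails at once if the stand is shifted by more than 25 mm (distance of stand from where it was at the start of the episode above 0.025 m).
It fails at once if the parallel is shifted by more than 25 mm (distance of parallel from where it was at the start of the episode above 0.025 m).
It fails at once if the spare cell is shifted by more than 25 mm (distance of spare_cell from where it was at the start of the episode above 0.025 m).
It fails at once if the screwdriver is shifted by more than 25 mm (distance of screwdriver from where it was at the start of the episode above 0.025 m).
It also fails if it takes over 58 s, if anything falls off the work surface, if the arm or the gripper's body presses on something with over 40 N, if the wrist force passes 120 N, or if a joint passes its speed limit or range.

ROBOT

A 6-joint arm with a two-finger parallel gripper is mounted at the origin on the work surface. World frame = base frame: x ahead of the robot, y to its left, z up, the work surface at z = 0. Lengths are in m, angles in rad, forces in N, time in s.
With the tool pointing down it reaches from about 0.35 to 0.95 m from the base axis. Payload 17.4 kg.
Tool frame: the origin (TCP) lies on the centre line of the jaws, within the pads' length; the fingertips stand 11 mm ahead of it and the grasp point (between the pads) lies 8 mm behind it; z points along the fingers, y is the direction in which the jaws open and shut (so a half turn about z gives the same grasp; the last joint's range is limited). The gripper opens to 93 mm and grips with 3 to 60 N. Pads are 15 mm wide; open, the fingers measure 128 mm over their backs; the gripper's body (75 mm by 188 mm) begins 65 mm behind the grasp point.
Start: joints at [-1.179, 0.116, 1.442, -0, 1.584, -0.038], TCP at [0.281, -0.614, 0.204] pointing down, gripper open.
Joint ranges: [-2.83, 2.83], [-0.83, 2.19], [0.07, 2.5], [-1.14, 4.28], [0.01, 3], [-2.97, 2.97]. Speed limits (rad/s): [1.89, 1.89, 2.22, 3.14, 3.14, 3.14].

INTERFACE

Orientations are given as [roll, pitch, yaw] about the fixed x, y, z axes, in that order (R = Rz(yaw) Ry(pitch) Rx(roll)).
In Python, from rig import env, snapshot gives the robot as it stands.
- The arm moves only by the shell command python3 -m crank 'ROWS' [FORCE]. ROWS is JSON, a list of rows, each a list of 5 numbers: the opening, from 0 (shut) to 1 (fully open), then the shift along the tool's x, y, z in m, then the turn about the tool's z in degrees. A call has 1 to 20 rows; each row is the pose to reach, as a shift and turn from the pose measured when the call began, along the tool's axes at that moment; what a row does not reach only later rows make up. A row lasts 1/10 s, in which the tool goes at most 50 mm and 8.59 degrees, less where a joint would pass 70% of its speed; a pose out of reach is approached as far as the arm can. A call with a gripper value outside its range is refused whole. The fingers move at their own pace and stop on an object; FORCE is the grip in N (left out, the last holds). Time passes only in rows, so rows that repeat a pose let the fingers close. It gives the time, the measured TCP pose, the force and the opening at its end, in the units of the state.
- env.get_obs(): the state, without advancing time (a new reading comes with each control period).
- snapshot(name): name is "scene" or "top"; returns a dict with "frame" (384x512x3 uint8, red, green, blue), "fx", "fy", "cx", "cy" (pixels), "rvec" (rotation vector, rad) and "tvec" (3), from world to camera coordinates, as OpenCV has them. Camera axes: x right, y down, z forward; pixel columns grow to the right and rows downward; lengths in m; the calibration is good to about 2 mm. A picture is of the moment at which its call begins. There is no depth.
- env.sign_off(): hands the job in, once; it reports no verdict.
The state is a dict: "t": time; "joint_pos": joint angles; "qd": joint speeds; "effort": joint torques, N m; "eef_pos": TCP position; "ee_rot": TCP orientation; "contact_force": force on the tool from outside, world axes, zero at the start; "moment": the same for the moment, N m; "grip_width": finger opening in m.
Only numpy, scipy, OpenCV 4.12 (cv2) and the standard library are available. Lean on these libraries where they do the work, as an engineer would, in place of code of your own. Each camera call takes 0.05 s, during which the arm holds its last target.

## Working session

There is one attempt and no reset: what is moved stays moved. The work goes in short steps, Python scripts to look and compute and a shell command to move; the robot and the scene stay as the last step left them, time stands still between calls to the robot, and variables do not carry over. Pictures are saved under pics/ and viewed, and the job is handed in when it is done.

```bash
ls; mkdir -p pics; python3 - <<'E'
from rig import env, snapshot
import cv2
print(env.get_obs())
for n in ("scene","top"):
    s=snapshot(n); cv2.imwrite(f"pics/{n}0.png",s["frame"][:,:,::-1]); print({k:v for k,v in s.items() if k!="frame"})
E
```

```text
pics
{'t': 0.0, 'joint_pos': array([-1.17881017e+00,  1.16471670e-01,  1.44227725e+00,  1.91492046e-05,
        1.58405054e+00, -3.77919174e-02]), 'qd': array([ 0.00172504,  0.00042288, -0.00026504,  0.00076869,  0.0024265 ,
        0.00075076]), 'effort': array([ 6.46176795e-04, -7.21268249e+01, -6.22606730e+01,  7.80224288e-02,
        2.38590559e-02, -6.83739631e-05]), 'eef_pos': array([ 0.28116095, -0.61338818,  0.20350742]), 'ee_rot': array([-3.14038742e+00, -6.47311757e-05,  4.29778275e-01]), 'contact_force': array([-0.61469425, -0.93283324,  0.14457003]), 'moment': array([-0.01943675,  0.02940496,  0.03101988]), 'grip_width': 0.09303271616129463}
{'fx': 389.3232064529528, 'fy': 389.3232064529528, 'cx': 260.9750284658273, 'cy': 197.94292740969175, 'rvec': array([ 1.49190418,  2.08553162, -0.8380557 ]), 'tvec': array([ 0.19935502, -0.34691542,  1.47690444])}
{'fx': 485.3154401479352, 'fy': 485.3154401479352, 'cx': 260.24096159571224, 'cy': 187.37255718810692, 'rvec': array([ 2.15291813, -2.08992539,  0.21843821]), 'tvec': array([-0.03111187,  0.58456196,  1.25449583])}
```

View pics/scene0.png

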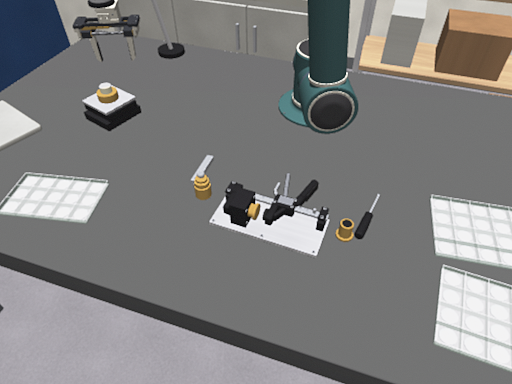

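View pics/top0.png

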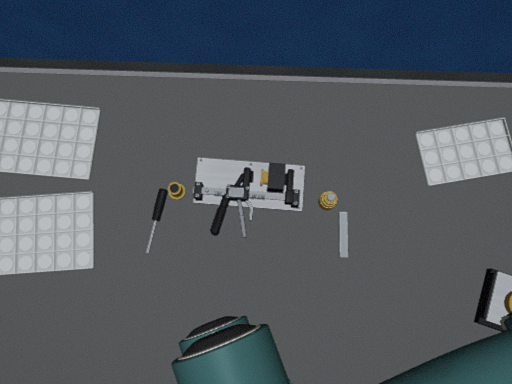

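```bash
cat > h.py <<'E'
import numpy as np, cv2
from rig import env, snapshot
def ray(s,uv):
    R,_=cv2.Rodrigues(s["rvec"]); K=np.array([[s["fx"],0,s["cx"]],[0,s["fy"],s["cy"]],[0,0,1]])
    d=R.T@np.linalg.inv(K)@np.array([uv[0],uv[1],1.]); return -R.T@s["tvec"],d
def onz(s,uv,z):
    o,d=ray(s,uv); return o+d*(z-o[2])/d[2]
def proj(s,P):
    K=np.array([[s["fx"],0,s["cx"]],[0,s["fy"],s["cy"]],[0,0,1]])
    return cv2.projectPoints(np.float64(P).reshape(-1,3),s["rvec"],s["tvec"],K,None)[0].reshape(-1,2)
def crop(s,x0,y0,x1,y1,f,name):
    im=cv2.resize(np.ascontiguousarray(s["frame"][y0:y1,x0:x1,::-1]),None,fx=f,fy=f,interpolation=cv2.INTER_CUBIC)
    for x in range((x0+9)//10*10,x1,10):
        cv2.line(im,((x-x0)*f,0),((x-x0)*f,6 if x%50 else 14),(0,255,255),1)
        if x%20==0: cv2.putText(im,str(x),((x-x0)*f-10,25),0,.4,(0,255,255),1)
    for y in range((y0+9)//10*10,y1,10):
        cv2.line(im,(0,(y-y0)*f),(6,(y-y0)*f),(0,255,255),1)
        if y%20==0: cv2.putText(im,str(y),(8,(y-y0)*f+4),0,.4,(0,255,255),1)
    cv2.imwrite("pics/"+name,im)
E
python3 - <<'E'
from h import *
s=snapshot("top"); crop(s,180,145,320,250,5,"topc.png")
for uv in [(199,157),(305,163),(194,204),(302,210)]: print(uv,onz(s,uv,.012))
s=snapshot("scene"); crop(s,200,165,340,255,5,"scc.png")
E
```

```text
(199, 157) [0.67669976 0.1618567  0.012     ]
(305, 163) [ 0.66863507 -0.13868433  0.012     ]
(194, 204) [0.54164471 0.16854631 0.012     ]
(302, 210) [ 0.53389909 -0.13176399  0.012     ]
```

View pics/topc.png

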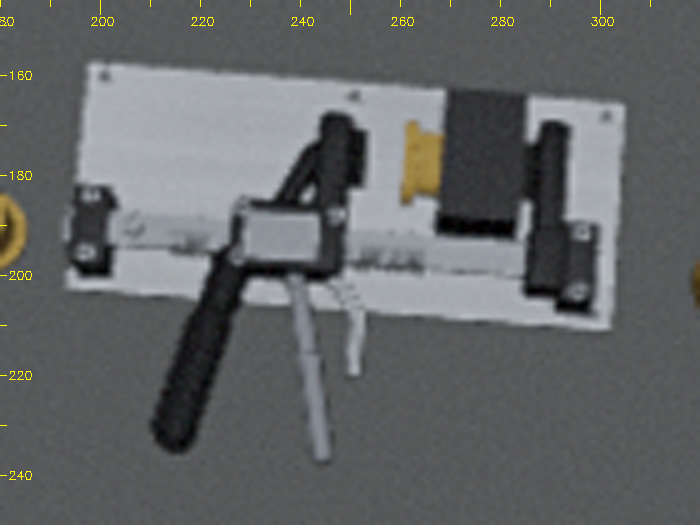

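View pics/scc.png

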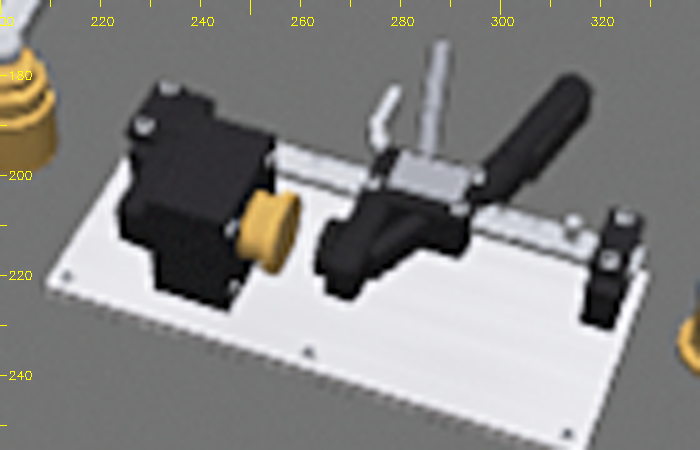

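```bash
cat > clamp.py <<'E'
from h import *
def plate(s):
    hsv=cv2.cvtColor(s["frame"],cv2.COLOR_RGB2HSV)
    m=((hsv[...,2]>165)&(hsv[...,1]<40)).astype(np.uint8); m[:,:190]=0;m[:,310:]=0;m[:150]=0;m[215:]=0
    pts=np.argwhere(m)[:,::-1]
    P=np.array([onz(s,p,.012)[:2] for p in pts]).astype(np.float32)
    return cv2.minAreaRect(P)
E
python3 - <<'E'
from clamp import *
s=snapshot("top"); r=plate(s); print(r); print(cv2.boxPoints(r))
B=cv2.boxPoints(r); 
c=np.array(r[0]); a=np.radians(r[2]); print(a)
e1=np.array([.9997,-.0262]); e2=np.array([.0262,.9997])
def q(n,uv,z):
    p=onz(s,uv,z); print(n,uv,z,p.round(4),"rel plate centre x,y",(np.dot(p[:2]-c,e1)*1e3).round(1),(np.dot(p[:2]-c,e2)*1e3).round(1))
q("trig tip R",(246,236),.059); q("trig tip L",(242.5,237),.059); q("trig base",(238.5,202),.059)
q("rel tip",(251,220),.058); q("rel R",(252.8,218),.058);q("rel bend R",(252.5,207),.058)
q("pad front",(253.2,177),.052); q("pad jaw end",(247,168),.06)
q("house R-low",(247.5,199),.069);q("house L-top",(227,185),.069);q("house L-low",(226,198),.069)
q("bar sadL",(199,192),.05);q("bar sadR",(291,201),.05)
q("flange front",(260.3,178),.06);q("flange back top",(262.5,170),.048);q("block face up",(269,163),.084);q("block face low",(267.5,188.5),.084)
E
```

```text
((0.5935912728309631, 0.018071472644805908), (0.302213579416275, 0.14969748258590698), 87.05027770996094)
[[ 0.5110658  -0.12898342]
 [ 0.66056496 -0.13668679]
 [ 0.67611676  0.16512637]
 [ 0.5266176   0.17282973]]
1.5193139608142479
trig tip R (246, 236) 0.059 [0.4526 0.0202 0.059 ] rel plate centre x,y -141.0 -1.6
trig tip L (242.5, 237) 0.059 [0.4497 0.0294 0.059 ] rel plate centre x,y -144.2 7.5
trig base (238.5, 202) 0.059 [0.5432 0.0435 0.059 ] rel plate centre x,y -51.1 24.1
rel tip (251, 220) 0.058 [0.4957 0.0084 0.058 ] rel plate centre x,y -97.6 -12.3
rel R (252.8, 218) 0.058 [0.5012 0.0037 0.058 ] rel plate centre x,y -91.9 -16.8
rel bend R (252.5, 207) 0.058 [0.5309 0.0055 0.058 ] rel plate centre x,y -62.3 -14.2
pad front (253.2, 177) 0.052 [0.6146 0.0062 0.052 ] rel plate centre x,y 21.4 -11.3
pad jaw end (247, 168) 0.06 [0.6374 0.0238 0.06  ] rel plate centre x,y 43.7 6.9
house R-low (247.5, 199) 0.069 [0.5503 0.0194 0.069 ] rel plate centre x,y -43.3 0.2
house L-top (227, 185) 0.069 [0.5867 0.0756 0.069 ] rel plate centre x,y -8.4 57.3
house L-low (226, 198) 0.069 [0.5513 0.0768 0.069 ] rel plate centre x,y -43.8 57.6
bar sadL (199, 192) 0.05 [0.5689 0.1518 0.05  ] rel plate centre x,y -28.2 133.1
bar sadR (291, 201) 0.05 [ 0.5518 -0.0981  0.05  ] rel plate centre x,y -38.8 -117.2
flange front (260.3, 178) 0.06 [ 0.6107 -0.0132  0.06  ] rel plate centre x,y 17.9 -30.8
flange back top (262.5, 170) 0.048 [ 0.636  -0.0186  0.048 ] rel plate centre x,y 43.3 -35.6
block face up (269, 163) 0.084 [ 0.6472 -0.0351  0.084 ] rel plate centre x,y 55.0 -51.8
block face low (267.5, 188.5) 0.084 [ 0.5776 -0.0329  0.084 ] rel plate centre x,y -14.7 -51.4
```

```bash
python3 -m crank '[[0,0.1,-0.11,0,6],[0,0.2,-0.22,0,13],[0,0.3,-0.33,0,20],[0,0.42,-0.467,0,26.2],[0,0.42,-0.467,0,26.2],[0,0.42,-0.467,0,26.2],[0,0.42,-0.467,0,26.2],[0,0.42,-0.467,0,26.2],[0,0.42,-0.467,0,26.2],[0,0.42,-0.467,0,26.2],[0,0.42,-0.467,0,26.2],[0,0.42,-0.467,0,26.2],[0,0.42,-0.467,0,26.2],[0,0.42,-0.467,0,26.2],[0,0.42,-0.467,0,26.2]]' 20
```

```text
t: 1.75
eef_pos: [0.4684, -0.0137, 0.2041]
ee_rot: [-3.141, 0.0, -0.026]
contact_force: [0.1, -0.5, 0.3]
grip_width: 0.0003
```

```bash
python3 -m crank '[[0,0,0.003,0.05,0],[0,0,0.003,0.1,0],[0,0,0.003,0.14,0],[0,0,0.003,0.158,0],[0,0,0.003,0.158,0]]'; python3 - <<'E'
from h import *
crop(snapshot("scene"),200,135,340,255,5,"s1.png");crop(snapshot("top"),180,145,320,270,5,"t1.png")
E
```

```text
t: 2.25
eef_pos: [0.4665, -0.0177, 0.0435]
ee_rot: [-3.141, 0.005, -0.028]
contact_force: [-0.2, -0.6, 0.8]
grip_width: 0.0004
```

View pics/s1.png

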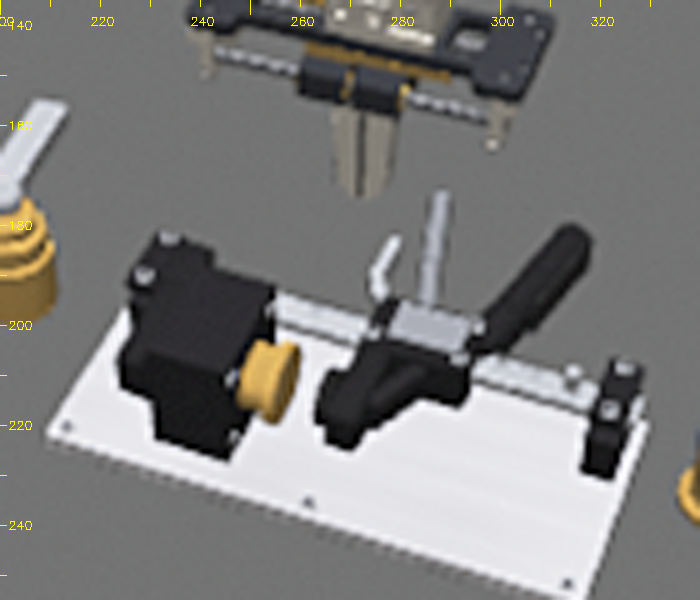

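View pics/t1.png

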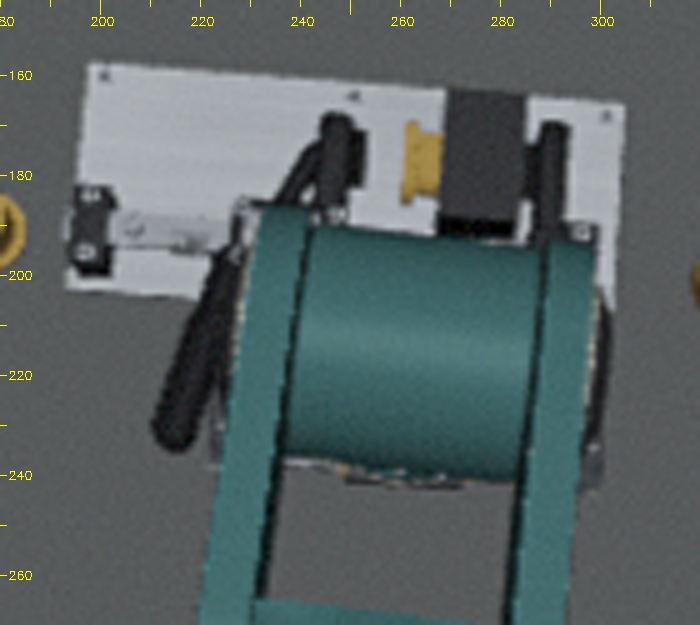

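```bash
python3 -m crank '[[0,0,-0.015,0,0],[0,0,-0.03,0,0],[0,0,-0.042,0,0],[0,0,-0.052,0,0],[0,0,-0.06,0,0],[0,0,-0.065,0,0]]';  python3 - <<'E'
from h import *
crop(snapshot("scene"),200,135,340,255,5,"s2.png")
E
```

```text
t: 2.95
eef_pos: [0.4704, 0.048, 0.0473]
ee_rot: [-3.141, -0.001, -0.027]
contact_force: [0.2, 0.1, -0.2]
grip_width: 0.0007
```

View pics/s2.png

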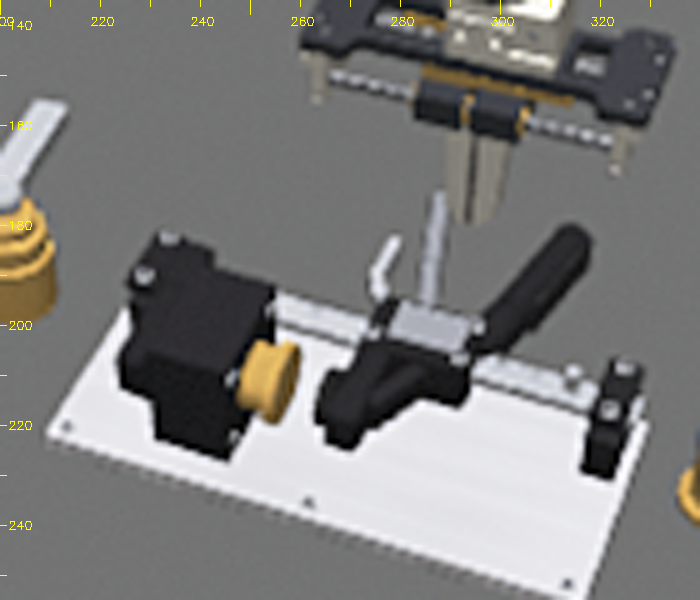

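```bash
python3 - <<'E'
from h import *
t=snapshot("top"); s=snapshot("scene")
def tri(a,b):
    o1,d1=ray(t,a);o2,d2=ray(s,b); A=np.stack([d1,-d2],1); k=np.linalg.lstsq(A,o2-o1,rcond=None)[0]
    p,q=o1+k[0]*d1,o2+k[1]*d2; return ((p+q)/2).round(4),np.linalg.norm(p-q).round(4)
print("tip",tri((244.3,237),(288,173.5)))
print("rel tip",tri((250.8,220),(279.5,182.5)))
print("pad R end",tri((254,177),(268,213)))
print("housing", tri((247.5,199),(277,196)), "scr ball pin",tri((206.5,189),(314,208)))
print("plate corners",tri((305,163),(209,222)),tri((199,157),(317,256)))
p=env.get_obs()["eef_pos"]; print(p,proj(s,p+[0,0,-.011]),proj(s,p))
print(proj(s,[.4512,.0248,.059]),proj(s,[.4512,.0248,.037]),proj(t,[.4512,.0248,.059]))
for z in (.04,.048,.059):print(z,onz(s,(288,173.5),z),onz(t,(244.3,237),z))
E
```

```text
tip (array([0.4504, 0.025 , 0.0528]), np.float64(0.0004))
rel tip (array([0.4958, 0.0109, 0.0534]), np.float64(0.004))
pad R end (array([0.6139, 0.0103, 0.0485]), np.float64(0.0128))
housing (array([0.5522, 0.0212, 0.0563]), np.float64(0.0031)) scr ball pin (array([0.5741, 0.1302, 0.0688]), np.float64(0.0006))
plate corners (array([ 0.6671, -0.1361,  0.0144]), np.float64(0.005)) (array([0.6773, 0.1657, 0.0078]), np.float64(0.0067))
[0.47019696 0.04757351 0.04704821] [[293.21715492 183.83631964]] [[293.46368914 181.08767228]]
[[287.90682514 172.08369776]] [[287.49763356 177.62453955]] [[244.24632276 236.47551353]]
0.04 [0.43661278 0.02199405 0.04      ] [0.45161178 0.02507125 0.04      ]
0.048 [0.44518706 0.02398986 0.048     ] [0.4508563  0.02487681 0.048     ]
0.059 [0.45697669 0.0267341  0.059     ] [0.4498175  0.02460944 0.059     ]
```

```bash
python3 - <<'E'
from h import *
s=snapshot("scene");o=env.get_obs();p=o["eef_pos"];print(p,o["contact_force"],o["ee_rot"])
for z in (-.011,0,.008,.02,.06):
  print(z,[proj(s,p+[dx,dy,z])[0].round(1).tolist() for dx in(-.0075,.0075) for dy in (-.0175,.0175)])
crop(s,260,120,340,200,8,"s3.png")
E
```

```text
[0.47019608 0.0473652  0.04701109] [-0.00422819  0.20543366 -0.38479482] [-3.14157178e+00  3.46695357e-05 -2.69714852e-02]
-0.011 [[288.1, 180.8], [299.6, 183.5], [286.6, 184.2], [298.3, 186.9]]
0 [[288.3, 178.0], [299.9, 180.8], [286.8, 181.4], [298.6, 184.2]]
0.008 [[288.4, 176.0], [300.2, 178.7], [287.0, 179.4], [298.8, 182.1]]
0.02 [[288.7, 172.9], [300.5, 175.7], [287.2, 176.3], [299.1, 179.1]]
0.06 [[289.5, 162.4], [301.6, 165.1], [288.0, 165.7], [300.2, 168.5]]
```

View pics/s3.png

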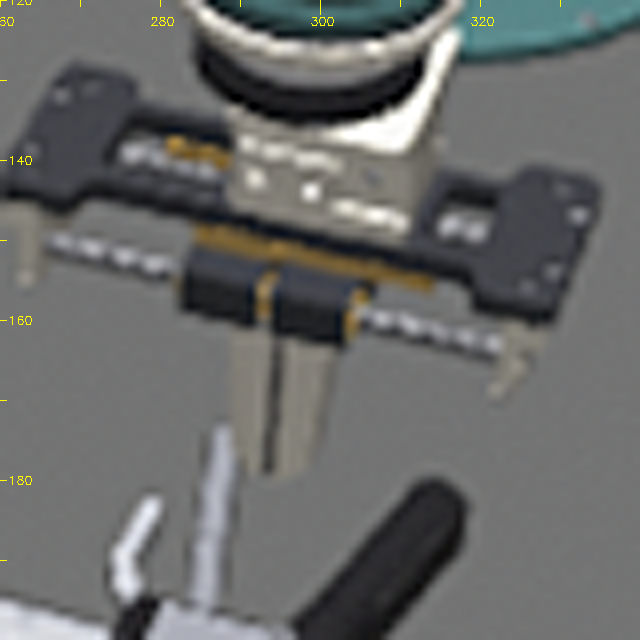

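```bash
python3 - <<'E'
from h import *
s=snapshot("scene");t=snapshot("top");o=env.get_obs();p=o["eef_pos"];print(o["t"],p)
for z in (.036,.045,.055,.065): print(z,onz(s,(292,179.3),z),onz(s,(298,179.8),z))
print("base ring check",proj(s,[0,0,0]),proj(t,[.4665,-.0177,.13]))
for z in (.117,.15):
  for dx in (-.0375,.0375):
    for dy in (-.094,.094): print(z,dx,dy,proj(t,p+[dx,dy,z-.047])[0].round(1),proj(s,p+[dx,dy,z-.047])[0].round(1))
crop(t,180,145,340,265,5,"t3.png")
E
```

```text
3.25 [0.47016974 0.04722266 0.04695962]
0.036 [0.45276968 0.03906004 0.036     ] [0.44908695 0.05629287 0.036     ]
0.045 [0.46218122 0.04109811 0.045     ] [0.45854074 0.05813326 0.045     ]
0.055 [0.47263849 0.04336263 0.055     ] [0.46904495 0.06017813 0.055     ]
0.065 [0.48309576 0.04562715 0.065     ] [0.47954916 0.062223   0.065     ]
base ring check [[313.52652249 106.49339145]] [[260.78669285 228.16149519]]
0.117 -0.0375 -0.094 [271.9 242.4] [266.8 147.5]
0.117 -0.0375 0.094 [197.3 240.2] [331.4 161.5]
0.117 0.0375 -0.094 [272.6 213. ] [258.3 163.8]
0.117 0.0375 0.094 [198.9 210.8] [325.7 179.1]
0.15 -0.0375 -0.094 [272.3 241.3] [267.  138.3]
0.15 -0.0375 0.094 [195.8 239.1] [333.1 152.2]
0.15 0.0375 -0.094 [273.  211.1] [258.3 154.5]
0.15 0.0375 0.094 [197.4 208.8] [327.3 169.8]
```

View pics/t3.png

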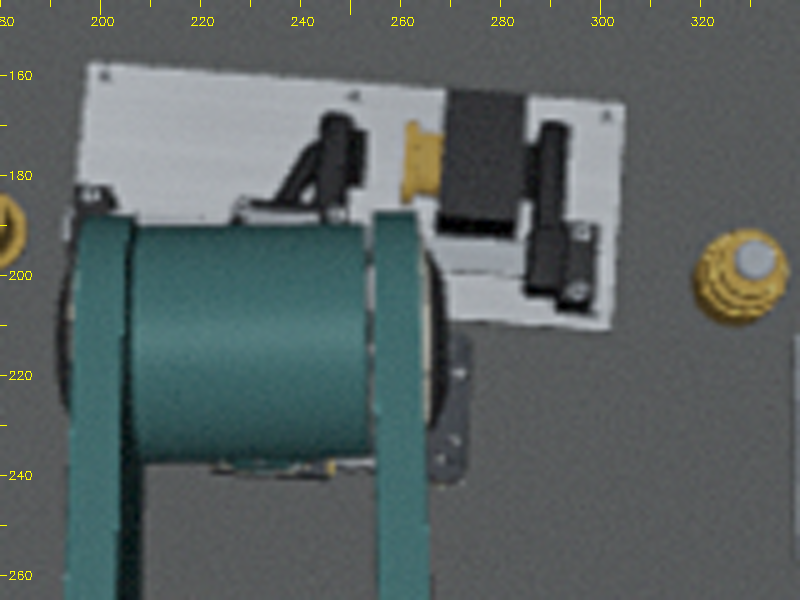

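```bash
python3 -m crank '[[0,0.0,0,-0.04,0],[0,0.0,0,-0.04,0],[0,0.0,0.045,-0.04,0],[0,0.0,0.065,-0.02,0],[0,0,0.065,0.022,0],[0,0,0.065,0.022,0],[0,0,0.065,0.022,0]]';  python3 - <<'E'
from h import *
crop(snapshot("scene"),200,135,340,255,5,"s4.png")
E
```

```text
t: 3.95
eef_pos: [0.4681, -0.0178, 0.0253]
ee_rot: [-3.141, 0.001, -0.028]
contact_force: [-0.1, -0.3, 0.6]
grip_width: 0.0006
```

View pics/s4.png

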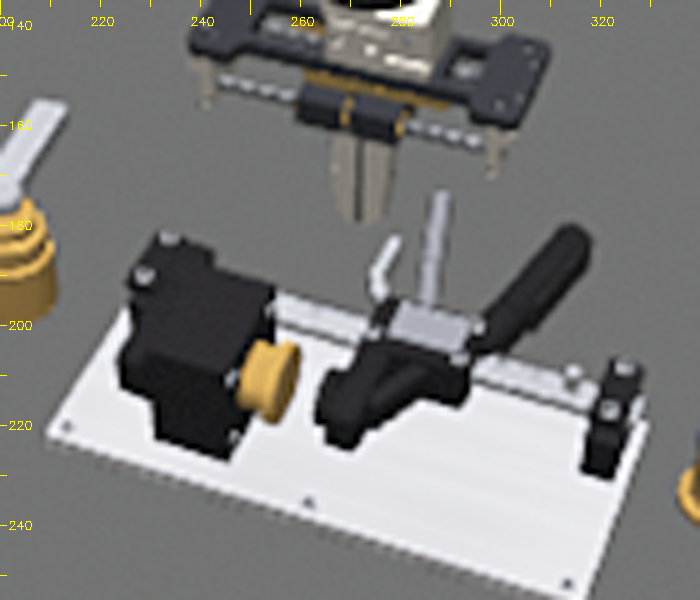

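```bash
python3 - <<'E'
from h import *
s=snapshot("scene")
for z in (.02,.03,.036,.04): print(z,onz(s,(272,179.5),z))
E
python3 -m crank '[[0,0,-0.015,0,0],[0,0,-0.03,0,0],[0,0,-0.036,0,0],[0,0,-0.036,0,0]]';  python3 - <<'E'
from h import *
crop(snapshot("scene"),200,135,340,255,5,"s5.png")
E
```

```text
0.02 [ 0.45643346 -0.02100451  0.02      ]
0.03 [ 0.46663597 -0.01803496  0.03      ]
0.036 [ 0.47275747 -0.01625323  0.036     ]
0.04 [ 0.47683847 -0.01506541  0.04      ]
t: 4.45
eef_pos: [0.471, 0.0189, 0.0282]
ee_rot: [3.141, -0.004, -0.025]
contact_force: [0.5, -2.3, 1.5]
grip_width: 0.0001
```

View pics/s5.png

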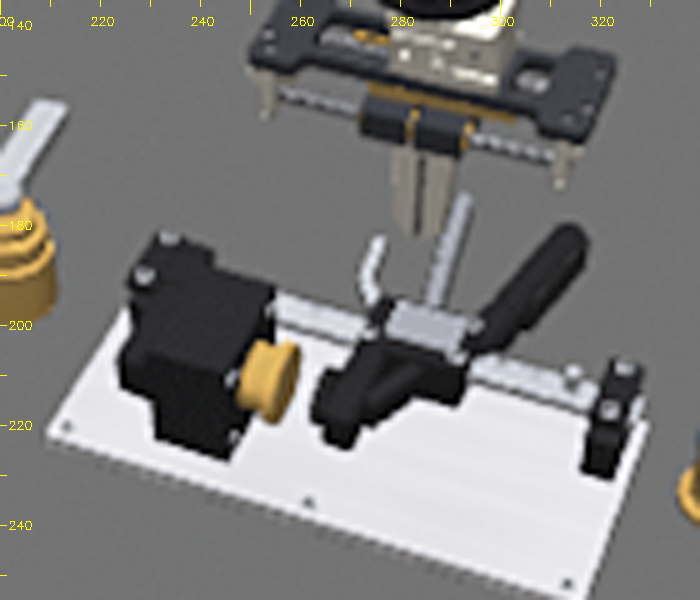

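```bash
python3 -m crank '[[0,0,-0.012,0.004,0],[0,0,-0.022,0.004,0],[0,0,-0.028,0.004,0],[0,0,-0.028,0.004,0]]';  python3 -m crank '[[0,0,-0.003,0,0],[0,0,-0.003,0,0]]';python3 - <<'E'
from h import *
crop(snapshot("scene"),200,135,340,255,5,"s6.png")
E
```

```text
t: 4.9
eef_pos: [0.472, 0.0465, 0.0242]
ee_rot: [3.141, -0.004, -0.026]
contact_force: [2.3, -5.9, 1.3]
grip_width: 0.0006
t: 5.1
eef_pos: [0.4724, 0.0488, 0.0244]
ee_rot: [3.139, -0.005, -0.026]
contact_force: [2.6, -9.0, -1.5]
grip_width: 0.0001
```

View pics/s6.png

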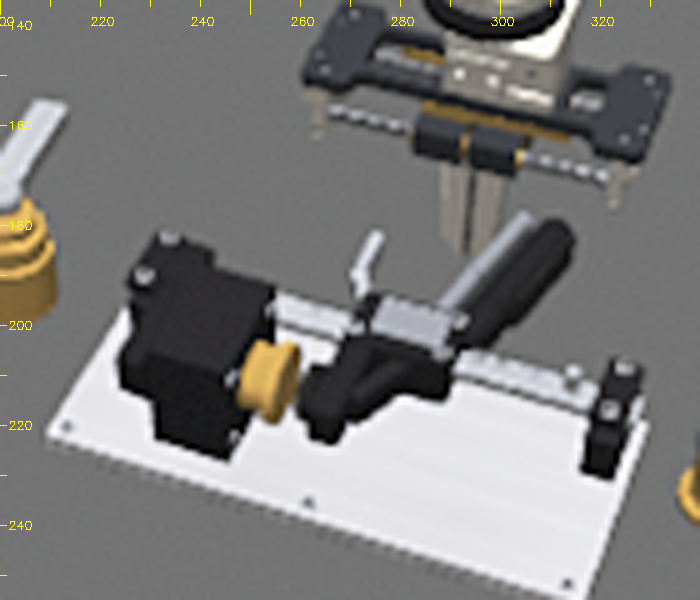

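```bash
python3 -m crank '[[0,0,0.03,0,0],[0,0,0.058,0,0],[0,0,0.058,0,0],[0,0,0.058,0,0],[0,0,0.03,0,0],[0,0,0.015,0,0],[0,0,0.007,0,0],[0,0,0.004,0,0],[0,0,0.004,0,0]]'; python3 - <<'E'
from h import *
crop(snapshot("scene"),200,135,340,255,5,"s7.png")
E
```

```text
t: 6.05
eef_pos: [0.4725, 0.0443, 0.0245]
ee_rot: [3.136, -0.005, -0.025]
contact_force: [1.1, -16.1, 0.5]
grip_width: 0.001
```

View pics/s7.png

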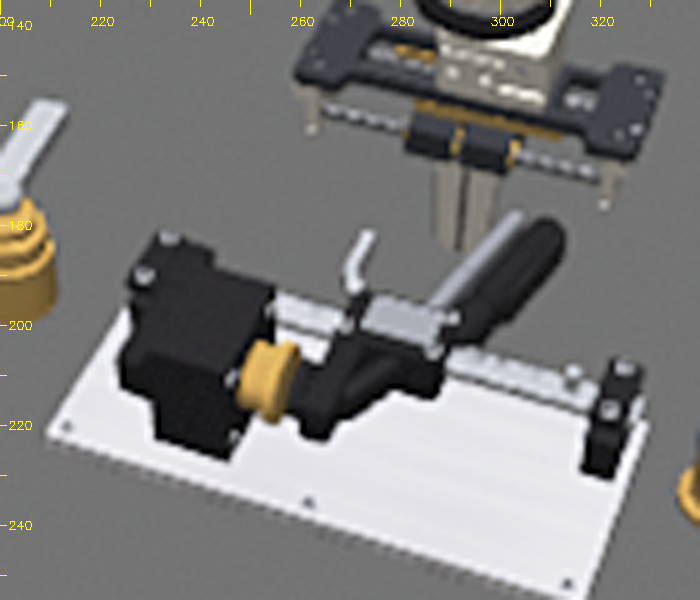

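```bash
python3 -m crank '[[0,0,0.03,0,0],[0,0,0.058,0,0],[0,0,0.058,0,0],[0,0,0.058,0,0],[0,0,0.03,0,0],[0,0,0.017,0,0],[0,0,0.01,0,0],[0,0,0.006,0,0],[0,0,0.005,0,0]]'; python3 - <<'E'
from h import *
crop(snapshot("scene"),200,135,340,255,5,"s8.png")
E
```

```text
t: 7.0
eef_pos: [0.4728, 0.0391, 0.0248]
ee_rot: [3.134, -0.007, -0.023]
contact_force: [3.1, -17.2, 0.5]
grip_width: 0.0003
```

View pics/s8.png

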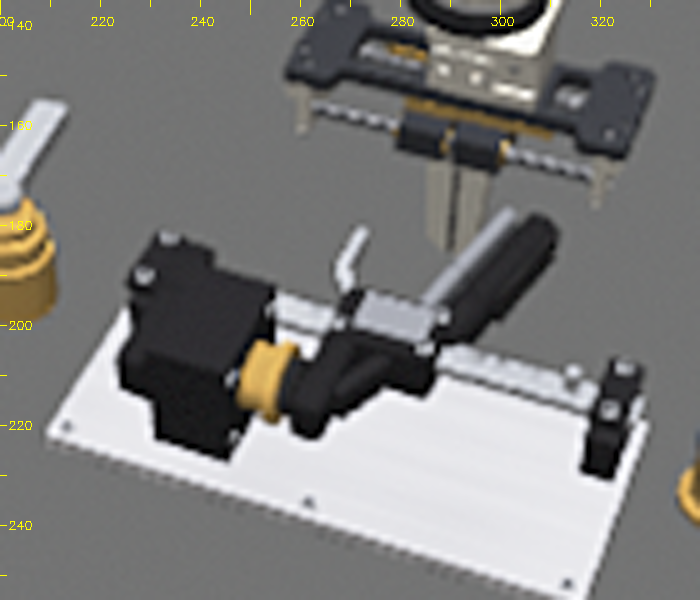

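```bash
python3 -m crank '[[0,0,0.03,0,0],[0,0,0.058,0,0],[0,0,0.058,0,0],[0,0,0.058,0,0],[0,0,0.03,0,0],[0,0,0.017,0,0],[0,0,0.01,0,0],[0,0,0.006,0,0],[0,0,0.005,0,0]]'; python3 - <<'E'
from h import *
crop(snapshot("scene"),200,135,340,255,5,"s9.png")
E
```

```text
t: 7.95
eef_pos: [0.4734, 0.034, 0.025]
ee_rot: [3.131, -0.008, -0.021]
contact_force: [5.7, -15.3, -1.1]
grip_width: 0.0005
```

View pics/s9.png

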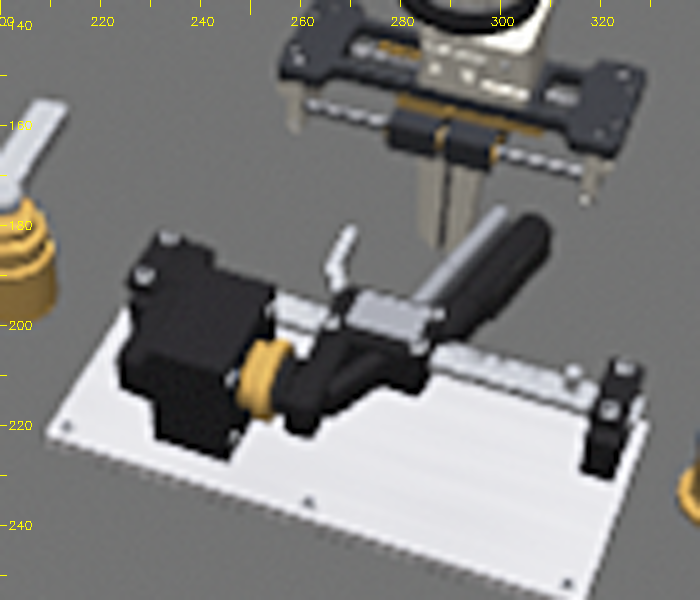

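```bash
python3 -m crank '[[0,-0.003,0.03,0,0.4],[0,-0.003,0.058,0,0.4],[0,-0.003,0.058,0,0.4],[0,-0.003,0.058,0,0.4],[0,-0.003,0.03,0,0.4],[0,-0.003,0.017,0,0.4],[0,-0.003,0.01,0,0.4],[0,-0.003,0.006,0,0.4],[0,-0.003,0.005,0,0.4]]'; python3 - <<'E'
from h import *
crop(snapshot("scene"),200,135,340,255,5,"s10.png");crop(snapshot("top"),180,145,320,250,5,"t10.png")
E
```

```text
t: 8.9
eef_pos: [0.471, 0.0293, 0.0254]
ee_rot: [3.128, -0.01, -0.026]
contact_force: [5.7, -16.4, -0.6]
grip_width: 0.0008
```

View pics/s10.png

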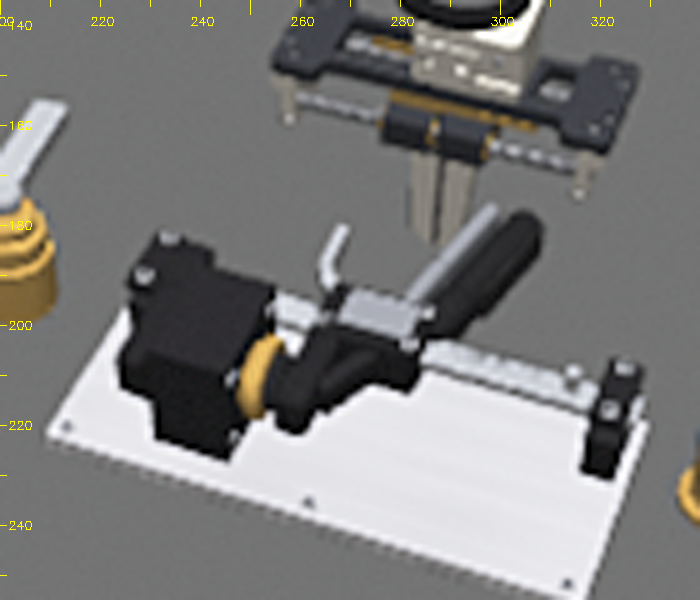

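View pics/t10.png

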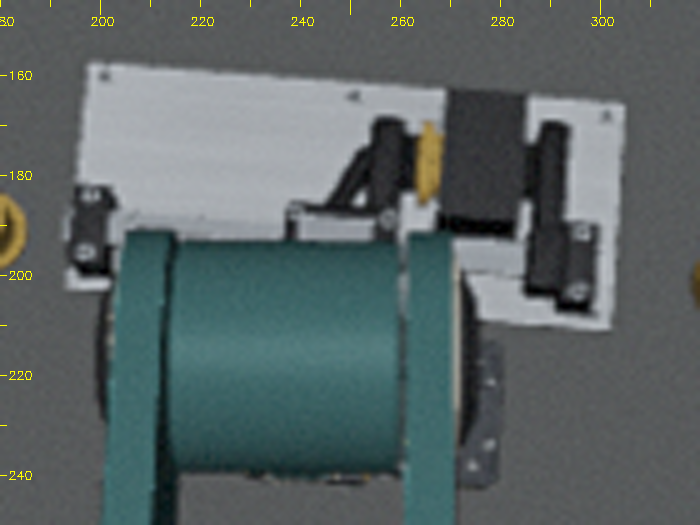

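```bash
python3 -m crank '[[0,0,0.03,0,0],[0,0,0.06,0,0],[0,0,0.06,0,0],[0,0,0.06,0,0],[0,0,0.04,0,0],[0,0,0.025,0,0],[0,0,0.018,0,0],[0,0,0.018,0,0]]'; python3 - <<'E'
from h import *
crop(snapshot("scene"),200,135,340,255,5,"s11.png");crop(snapshot("top"),180,145,320,250,5,"t11.png")
E
```

```text
t: 9.8
eef_pos: [0.4702, 0.0126, 0.0256]
ee_rot: [3.127, -0.01, -0.024]
contact_force: [-3.7, -8.6, 2.7]
grip_width: 0.0007
```

View pics/s11.png

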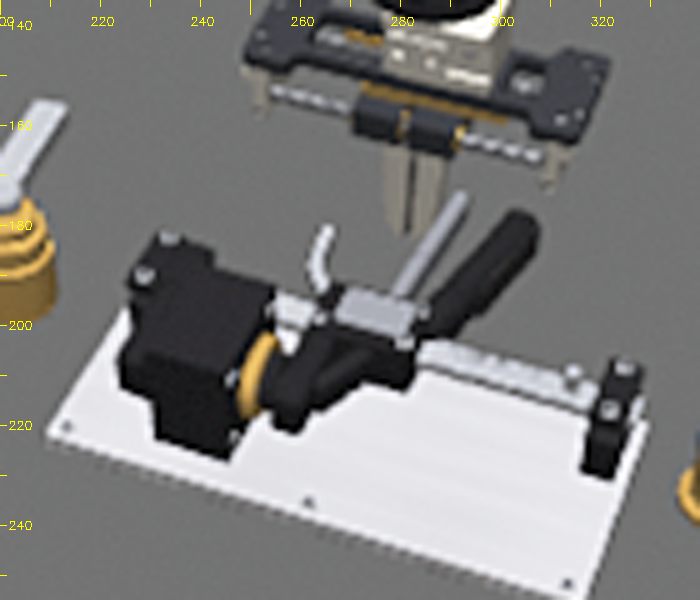

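View pics/t11.png

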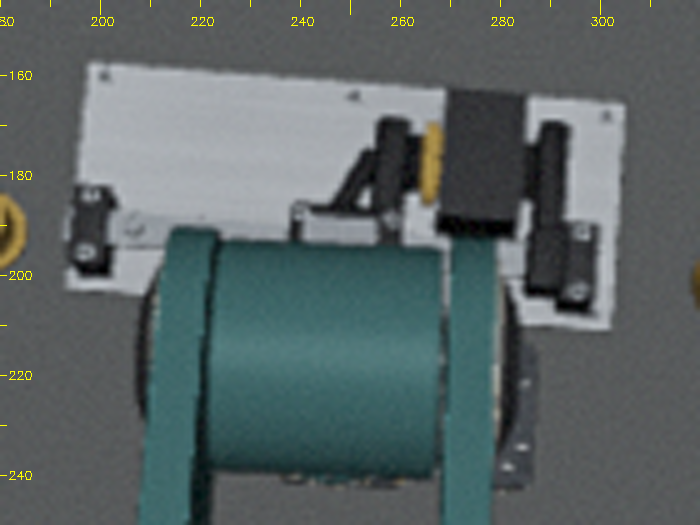

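Still moving in (flange now at columns 264–268 in the top view). Continue pulling this stroke in increments.

```bash
python3 -m crank '[[0,0,-0.004,0,0],[0,0,-0.006,0,0],[0,0,-0.006,0,0]]'; python3 -m crank '[[0,0,-0.003,0,0],[0,0,-0.005,0,0],[0,0,-0.005,0,0]]'
```

```text
t: 10.2
eef_pos: [0.4707, 0.0184, 0.0257]
ee_rot: [3.124, -0.011, -0.023]
contact_force: [2.9, -14.3, 0.4]
grip_width: 0.0003
t: 10.5
eef_pos: [0.4715, 0.023, 0.0258]
ee_rot: [3.12, -0.012, -0.021]
contact_force: [6.6, -21.1, -2.1]
grip_width: 0.0005
```

```bash
python3 - <<'E'
from h import *
s=snapshot("scene");t=snapshot("top")
crop(s,235,185,275,225,16,"s12.png");crop(t,245,155,295,205,12,"t12.png")
E
```

View pics/s12.png

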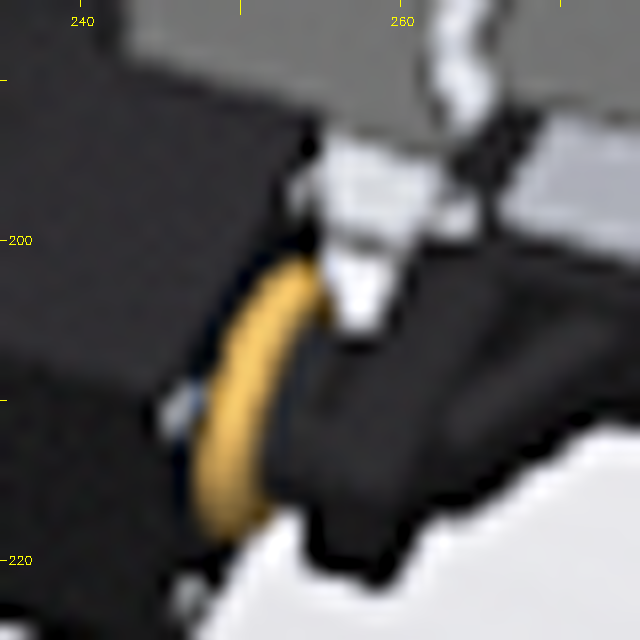

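View pics/t12.png

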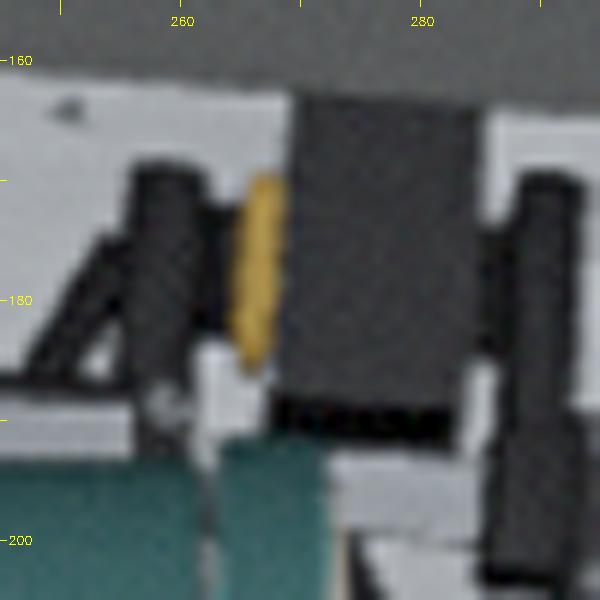

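```bash
python3 -m crank '[[0,-0.001,0.03,0,0.3],[0,-0.001,0.058,0,0.3],[0,-0.001,0.058,0,0.3],[0,-0.001,0.058,0,0.3],[0,-0.001,0.045,0,0.3],[0,-0.001,0.036,0,0.3],[0,-0.001,0.03,0,0.3],[0,-0.001,0.03,0,0.3]]';python3 -m crank '[[0,0,-0.003,0,0],[0,0,-0.005,0,0],[0,0,-0.005,0,0]]'; python3 -m crank '[[0,0,-0.003,0,0],[0,0,-0.005,0,0],[0,0,-0.005,0,0]]'
```

```text
t: 11.4
eef_pos: [0.4693, -0.0061, 0.0264]
ee_rot: [3.118, -0.011, -0.025]
contact_force: [-6.4, -10.7, 4.5]
grip_width: 0.0002
t: 11.7
eef_pos: [0.4689, -0.0015, 0.0264]
ee_rot: [3.114, -0.01, -0.023]
contact_force: [-7.5, -18.6, 4.9]
grip_width: 0.0004
t: 12.0
eef_pos: [0.4689, 0.0024, 0.0265]
ee_rot: [3.109, -0.01, -0.022]
contact_force: [-4.1, -26.6, 5.0]
grip_width: 0.0006
```

```bash
python3 - <<'E'
from h import *
s=snapshot("scene");t=snapshot("top")
crop(s,200,135,340,255,5,"s13.png");crop(t,245,155,295,205,12,"t13.png"); crop(s,235,185,275,225,16,"s13b.png")
E
```

```text
(no output)
```

View pics/s13.png

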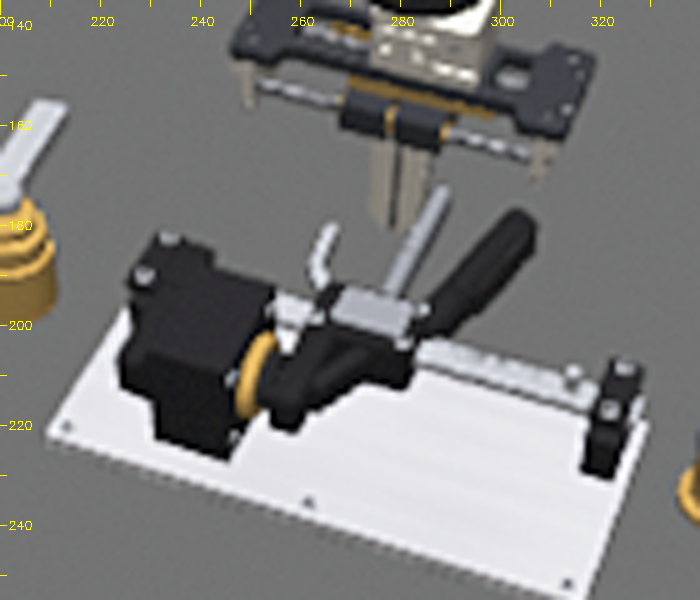

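View pics/t13.png

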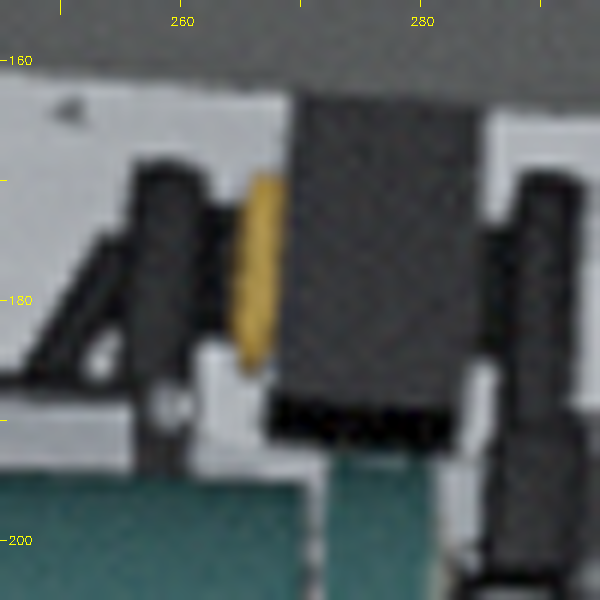

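View pics/s13b.png

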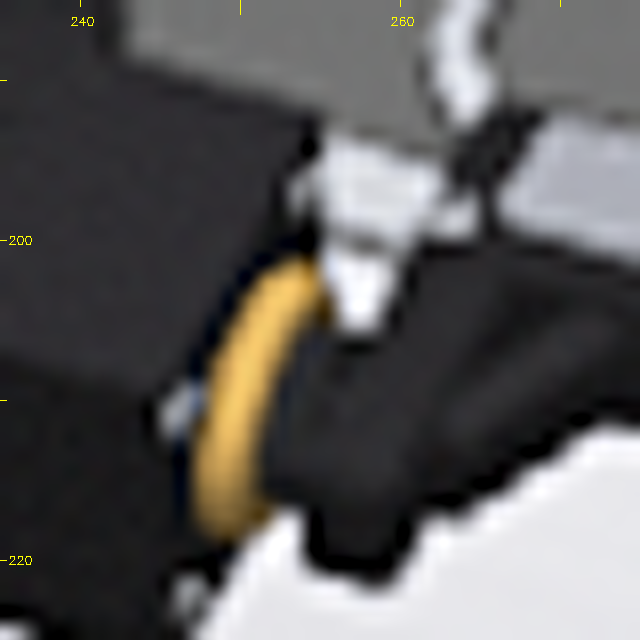

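```bash
python3 -m crank '[[0,0,0.03,0,0.3],[0,0,0.06,0.002,0.3],[0,0,0.06,0.002,0.3],[0,0,0.06,0.002,0.3]]'; python3 - <<'E'
from h import *
s=snapshot("scene");t=snapshot("top")
crop(s,220,135,340,225,6,"s14.png");crop(t,180,145,320,250,5,"t14.png")
E
```

```text
t: 12.5
eef_pos: [0.4676, -0.0568, 0.0264]
ee_rot: [3.109, -0.01, -0.028]
contact_force: [-0.1, 0.8, 0.8]
grip_width: 0.0003
```

View pics/s14.png

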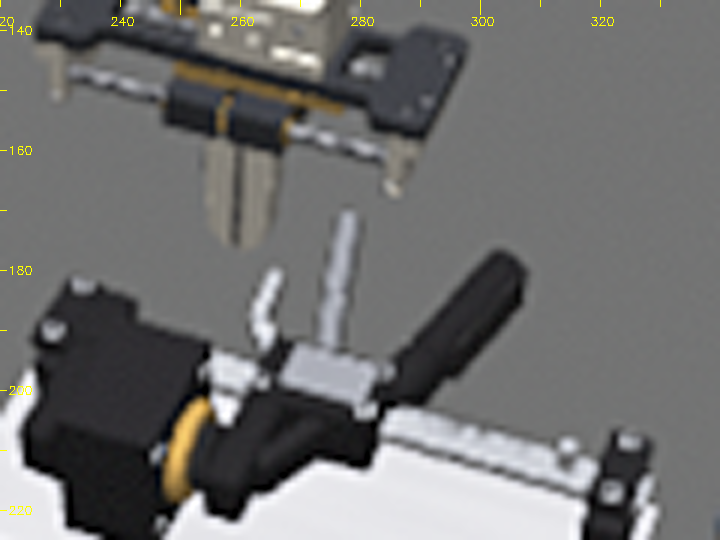

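View pics/t14.png

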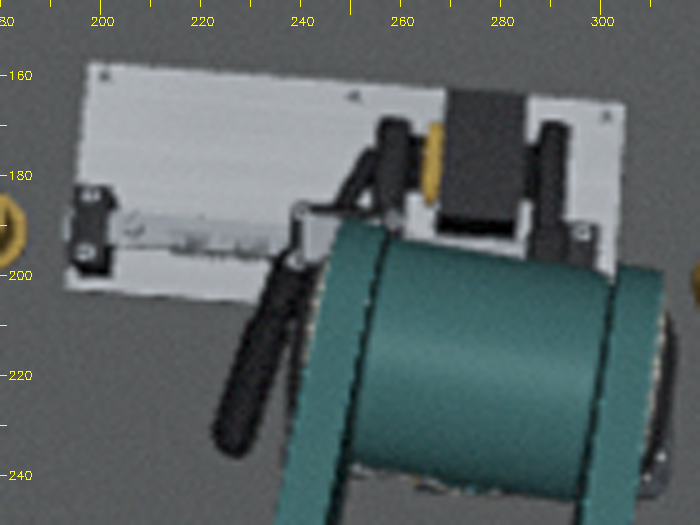

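```bash
python3 -m crank '[[0,0.02,0,0.003,0],[0,0.045,0,0.004,0],[0,0.045,0,0.004,0],[0,0.045,0,0.004,0]]'; python3 - <<'E'
from h import *
s=snapshot("scene")
crop(s,220,135,340,225,6,"s15.png")
E
```

```text
t: 13.0
eef_pos: [0.5125, -0.0567, 0.0225]
ee_rot: [3.109, -0.009, -0.025]
contact_force: [0.2, 0.2, -0.5]
grip_width: 0.0004
```

View pics/s15.png

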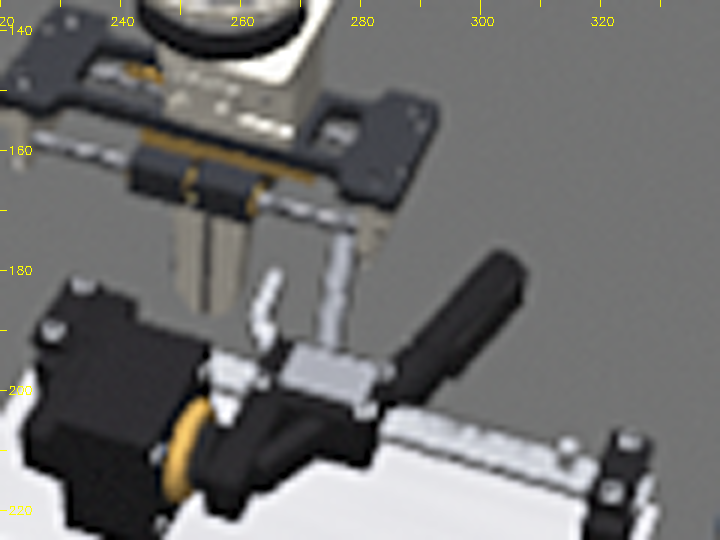

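```bash
python3 - <<'E'
from h import *
s=snapshot("scene")
for z in (.06,.08,.1,.12): print(z,onz(s,(283,180),z),onz(s,(255,187),z-.06))
E
python3 -m crank '[[0,0,-0.012,0,0],[0,0,-0.022,0,0],[0,0,-0.03,0,0],[0,0,-0.03,0,0]]';  python3 - <<'E'
from h import *
s=snapshot("scene")
crop(s,220,135,340,225,6,"s16.png")
E
```

```text
0.06 [0.48901628 0.02107076 0.06      ] [ 0.48408963 -0.06539522  0.        ]
0.08 [0.50963763 0.02621577 0.08      ] [ 0.50332321 -0.05851892  0.02      ]
0.1 [0.53025899 0.03136079 0.1       ] [ 0.5225568  -0.05164263  0.04      ]
0.12 [0.55088034 0.03650581 0.12      ] [ 0.54179038 -0.04476633  0.06      ]
t: 13.5
eef_pos: [0.5124, -0.0259, 0.0219]
ee_rot: [3.109, -0.009, -0.025]
contact_force: [-0.4, -1.8, -0.7]
grip_width: 0.0008
```

View pics/s16.png

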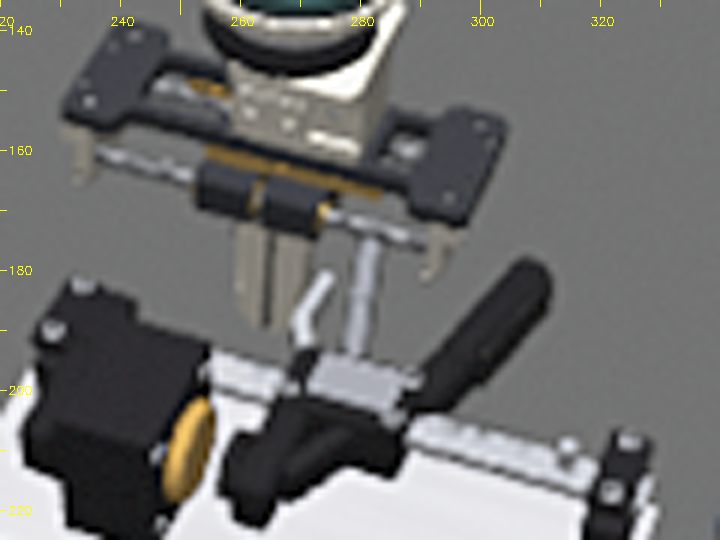

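```bash
python3 -m crank '[[0,0,-0.01,0,0],[0,0,-0.02,0,0],[0,0,-0.03,0,0],[0,0,-0.04,0,0],[0,0,-0.04,0,0]]';  python3 - <<'E'
from h import *
s=snapshot("scene")
crop(s,220,135,340,225,6,"s17.png")
E
```

```text
t: 14.05
eef_pos: [0.5138, 0.0144, 0.0209]
ee_rot: [3.109, -0.01, -0.024]
contact_force: [0.7, -2.2, -0.4]
grip_width: 0.0003
```

View pics/s17.png

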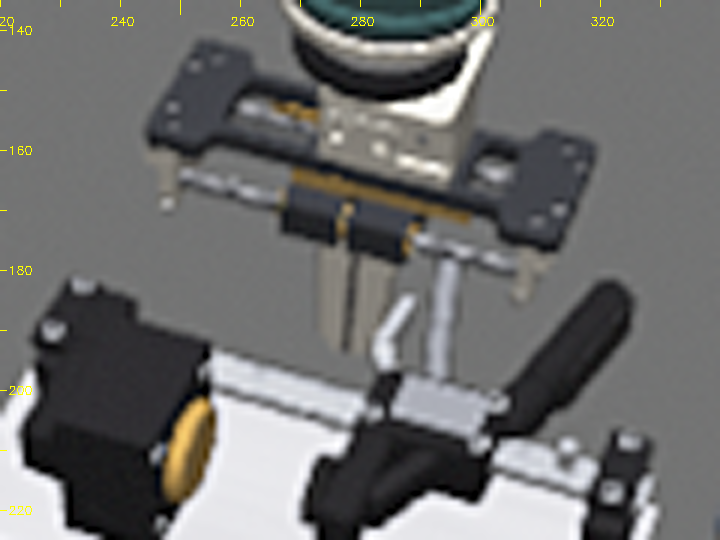

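```bash
python3 -m crank '[[0,0,-0.01,0,0],[0,0,-0.019,0,0],[0,0,-0.022,0,0],[0,0,-0.022,0,0]]'; python3 -m crank '[[0,0,-0.003,0,0],[0,0,-0.006,0,0],[0,0,-0.006,0,0]]'; python3 - <<'E'
from h import *
s=snapshot("scene")
crop(s,220,145,340,235,6,"s18.png")
E
```

```text
t: 14.5
eef_pos: [0.5143, 0.0359, 0.0201]
ee_rot: [3.109, -0.01, -0.024]
contact_force: [0.5, -2.4, 0.9]
grip_width: 0.0004
t: 14.8
eef_pos: [0.514, 0.0395, 0.02]
ee_rot: [3.105, -0.009, -0.024]
contact_force: [-5.3, -24.9, 6.6]
grip_width: 0.0003
```

View pics/s18.png

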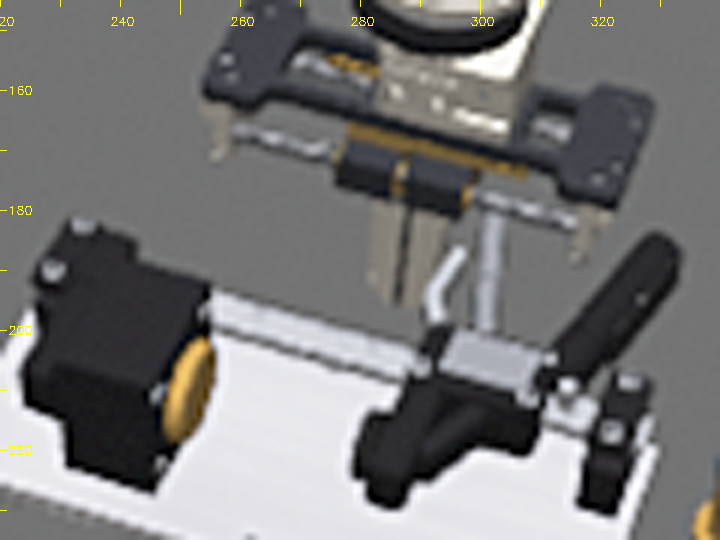

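```bash
python3 -m crank '[[0,0,0.005,0,0],[0,0,0.012,0,0],[0,0,0.022,0,0],[0,0,0.04,0,0],[0,0,0.04,0,0],[0,0,0.04,-0.05,0],[0,0,0.04,-0.1,0],[0,0,0.04,-0.15,0],[0,0,0.04,-0.18,0],[0,-0.05,0.09,-0.2,0],[0,-0.05,0.14,-0.2,0],[0,-0.05,0.19,-0.2,0],[0,-0.05,0.24,-0.2,0],[0,-0.05,0.29,-0.2,0],[0,-0.05,0.34,-0.2,0],[0,-0.05,0.34,-0.2,0],[0,-0.05,0.34,-0.2,0],[0,-0.05,0.34,-0.2,0]]'; python3 - <<'E'
from h import *
s=snapshot("scene");t=snapshot("top")
crop(s,200,135,340,255,5,"s19.png");crop(t,180,145,320,250,5,"t19.png");crop(t,140,130,380,270,3,"t19w.png")
def tri(a,b): pass
E
```

```text
t: 16.65
eef_pos: [0.4541, -0.2909, 0.2316]
ee_rot: [3.106, -0.009, -0.025]
contact_force: [-0.5, -0.6, -0.4]
grip_width: 0.0004
```

View pics/s19.png

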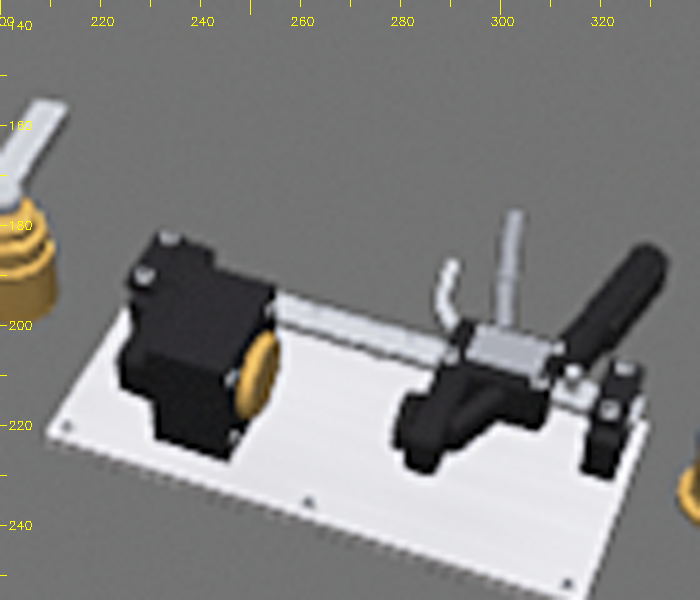

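View pics/t19.png

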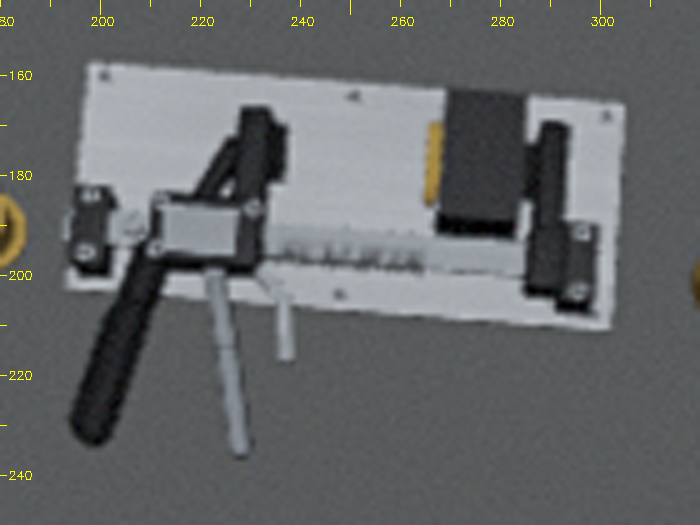

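View pics/t19w.png

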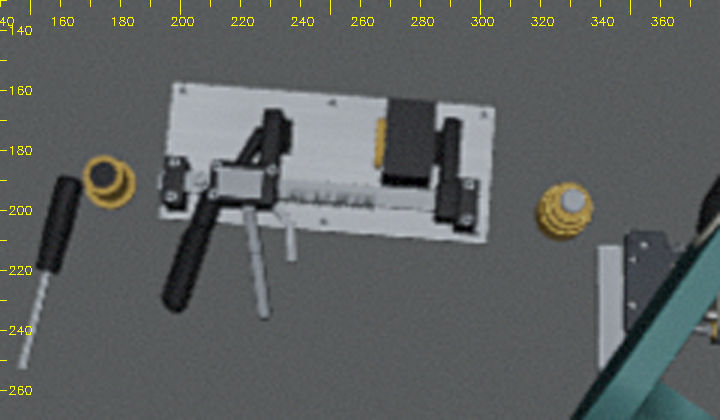

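```bash
python3 - <<'E'
from h import *
t=snapshot("top");s=snapshot("scene")
e2=np.array([.0262,.9997,0])
for z in (.06,.069,.073): print(z,(onz(t,(230.4,186.4),z)-onz(t,(259,189),z))@e2)
a=cv2.imread("pics/t13.png"); b=cv2.resize(np.ascontiguousarray(t["frame"][...,::-1]),None,fx=12,fy=12,interpolation=cv2.INTER_CUBIC)
tp=a[30:330,130:235]  # moving jaw + pad
x0,y0=220*12,150*12
r=cv2.matchTemplate(b[y0:y0+600,x0:x0+400],tp,cv2.TM_CCOEFF_NORMED); _,v,_,l=cv2.minMaxLoc(r)
nx=(x0+l[0])/12; ny=(y0+l[1])/12; ox=245+130/12; oy=155+30/12; print("jaw match",v,nx-ox,ny-oy)
c=(ox+4,oy+12);d=(nx+4,ny+12)
for z in (.05,.06,.065): print(z,(onz(t,d,z)-onz(t,c,z))@e2)
# same on scene s18 -> now (jaw at pin vs now)
a=cv2.imread("pics/s18.png"); b=cv2.resize(np.ascontiguousarray(s["frame"][...,::-1]),None,fx=6,fy=6,interpolation=cv2.INTER_CUBIC)
tp=a[310:515,340:550]; x0,y0=270*6,190*6
r=cv2.matchTemplate(b[y0:y0+330,x0:x0+330],tp,cv2.TM_CCOEFF_NORMED); _,v,_,l=cv2.minMaxLoc(r)
print("scene shift since stop",v,(x0+l[0])/6-(220+340/6),(y0+l[1])/6-(145+310/6))
crop(t,255,160,280,195,16,"t20.png");crop(s,235,185,275,225,14,"s20.png")
print(env.get_obs()["t"])
E
```

```text
0.06 0.07746244348920796
0.069 0.07691983141345235
0.073 0.07667867049089432
jaw match 0.9927826523780823 -27.75 -2.166666666666657
0.05 0.07629111346455683
0.06 0.07570191363720111
0.065 0.07540731372352329
scene shift since stop 0.9875621199607849 0.0 0.0
16.85
```

View pics/t20.png

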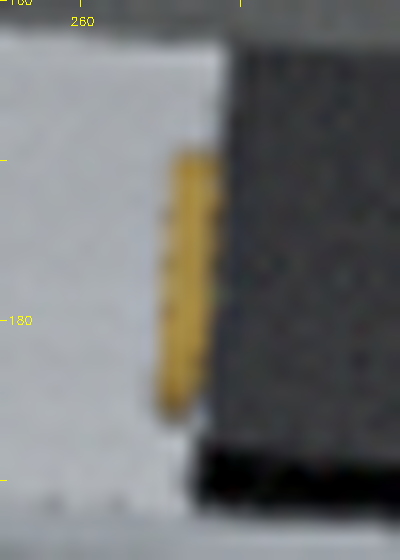

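View pics/s20.png

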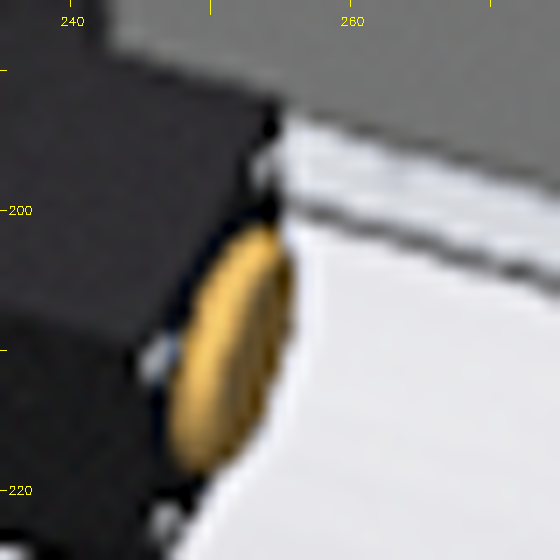

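```bash
python3 - <<'E'
from rig import env
print(env.sign_off()); o=env.get_obs(); print(o["t"],o["contact_force"])
E
```

```text
the job is handed in; nothing more can be done
None
the job is handed in; nothing more can be done
```

The lens cell is pressed home and the jaw is back against its stop pin. I handed the job in at about 17 s of the 58 s allowed; the hand-in reports no verdict.

- **Pressing:** I pumped the trigger with the closed fingers, six full pulls and then a seventh. The seventh stalled half-way at about 27 N with the flange no longer moving, which I took as the cell being home.
- **Sliding back:** I pressed the release lever and pushed the head back until it met the stop pin at about 25 N. I then withdrew the arm and raised it clear.
- **Last checks:**
  - The jaw travelled 75.7 mm by image matching, against 76 mm expected from home to stop, and it did not shift after I let go.
  - The flange looks flush with the block in both views, and the trigger is sprung out.
  - The bystanders looked to be where they were in the wide top view (the arm covered part of the steel bar). I did not measure them.
  - The force readings are near zero.
- **What disagreed:**
  - My first push passed over the trigger without moving it. In the scene view the fingertips appeared about 20 mm higher than the stated TCP-to-fingertip distance implied, so I lowered the tool by about that much and it then made contact.
  - The tool also ended tilted by about 2° from the pushing loads, which had no visible effect.

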